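Set the examination lamp's dimmer thumbwheel to its middle mark

TASK

Two small beige control boxes stand on the desk, each with a black thumbwheel standing up through a slot in its top. On the box with the wider wheel (the lamp dimmer), roll the wheel until the white line across it is level with the two pointers beside the middle of its slot, then let go. Do not turn the narrow wheel of the other box.

Things in the scene. Friction and masses are not known exactly. Their poses are not given: they have to be found in the camera images.
- lamp_dimmer: Beige box fixed to the desk, 120 (x) x 72 x 54 mm high, with the WIDE wheel (20 mm). Origin: centre of its underside, z up. Its -x end faces the robot, turned up to 20 degrees. A 56 mm slot runs along x through the middle of the top; the wheel's crown is at x = y = 0, z = 67 mm, 13 mm above the top. Two dark bars (pointers) flank the slot at x = 0.
- wide_wheel (a joint): Angle, rad, of the rubber wheel, radius 32 mm, axle along the box's y. 0: white line (6 mm) at the crown, level with the pointers; it starts on the robot's side (negative). Moving the crown 10 mm to +x adds 0.31; stops at +-0.95. Rolls easily (0.015 N m) by friction under a tip pressed on the crown and stays put. Sprung axle: yields down up to 5 mm, 1.5 N plus 0.7 N/mm.
- chime_box: The other beige box, same size and build, fixed to the desk, but with a NARROW wheel (7 mm wide, same radius, crown also 67 mm above its origin). Origin: centre of its underside. To be left alone. Which box is left and which right varies.
- narrow_mark (a point): Middle of the white line on the rim of the narrow wheel, 32 mm from its axle; it may start on either side of the crown. It must stay where it is.

How it is judged (in metres and radians):
At the end, for the whole second after the job is handed in: The wide wheel's white line is within 0.19 rad (11 degrees, 6 mm on the rim) of the pointers, and the narrow wheel's line is within 8 mm of where it started (value of joint wide_wheel between -0.19 and 0.19 rad and distance of narrow_mark from where it was at the start of the episode below 0.008 m); the robot touches nothing.
It fails at once if the narrow wheel of the other box is turned or pressed so that its line moves more than 8 mm (distance of narrow_mark from where it was at the start of the episode above 0.008 m).
It also fails if it takes over 35 s, if anything falls off the work surface, if the arm or the gripper's body presses on something with over 40 N, if the wrist force passes 120 N, or if a joint passes its speed limit or range.

ROBOT

A 6-joint arm with a two-finger parallel gripper is mounted at the origin on a cart in front of the work surface, level with it; the furniture and walls round the work are solid. World frame = base frame: x ahead of the robot, y to its left, z up, the work surface at z = 0. Lengths are in mm, angles in rad, forces in N, time in s.
With the tool pointing down it reaches from about 300 to 775 mm from the base axis. Payload 14.6 kg.
Tool frame: the origin (TCP) lies at the very end of the fingers, on their centre line; the grasp point (between the pads) lies 19 mm behind it; y points along the fingers, z is the direction in which the jaws open and shut, and the axes are right-handed (so a half turn about y gives the same grasp; the last joint's range is limited). The gripper opens to 94 mm and grips with 3 to 60 N. Pads are 16 mm wide; open, the fingers measure 119 mm over their backs; the gripper's body (75 mm by 177 mm) begins 78 mm behind the grasp point.
Start: joints at [1.233, 0.3, 1.521, -0, 1.321, -0.067], TCP at [147.124, 529.947, 205.446] pointing down, gripper open.
Joint ranges: [-3.03, 3.03], [-0.79, 2.21], [0.23, 2.52], [-1.04, 4.18], [0, 3.07], [-2.55, 2.55]. Speed limits (rad/s): [2.22, 2.22, 2.57, 3.14, 3.14, 3.14].

INTERFACE

Orientations are given as [roll, pitch, yaw] about the fixed x, y, z axes, in that order (R = Rz(yaw) Ry(pitch) Rx(roll)).
In Python, from cell import monitor, optics, manip gives the robot as it stands.
- The arm moves only by the shell command python3 -m creep 'ROWS' [FORCE]. ROWS is JSON, a list of rows, each an object of numbers: "tx", "ty", "tz": the shift along the tool's x, y, z scaled (see below); "turn": the turn about the tool's y scaled (see below); "fingers": the finger opening in mm, from 0 to 94. In form: [{"tx": .., "ty": .., "tz": .., "turn": .., "fingers": ..}, ...]. A call has 1 to 20 rows; each row is the pose to reach, as a shift and turn from the pose measured when the call began, along the tool's axes at that moment, turning the shorter way round; what a row does not reach only later rows make up. The controller multiplies each number of a shift by 200 mm and each number of a turn by pi rad. A row lasts 1/10 s, in which the tool goes at most 50 mm and 8.59 degrees, less where a joint would pass 70% of its speed; a pose out of reach is approached as far as the arm can. A call with a number of a shift or a turn outside -1 to 1 is refused whole. A call with a gripper value outside its range is refused whole. The fingers move at their own pace and stop on an object; FORCE is the grip in N (left out, the last holds). Time passes only in rows, so rows that repeat a pose let the fingers close. It gives the time, the measured TCP pose, the force and the opening at its end, in the units of the state.
- monitor.read_state(): the state, without advancing time (a new reading comes with each control period).
- optics.camera(name): name is "scene" or "top"; returns a dict with "frame" (384x512x3 uint8, red, green, blue), "range_z" (384x512 float32, mm along the optical axis (not along the pixel's ray), 0 where there is no reading), "fx", "fy", "cx", "cy" (pixels), "R" (3x3) and "t" (3): a world point X has camera coordinates R X + t. Camera axes: x right, y down, z forward; pixel columns grow to the right and rows downward; lengths in mm; the calibration is good to about 2 mm. A picture is of the moment at which its call begins.
- manip.sign_off(): hands the job in, once; it reports no verdict.
The state is a dict: "clock": time; "joints": joint angles; "qd": joint speeds; "effort": joint torques, N m; "eef_pos": TCP position; "eef_rot": TCP orientation; "wrist_force": force on the tool from outside, world axes, zero at the start; "moment": the same for the moment, N m; "finger_gap": finger opening in mm.
Only numpy, scipy, OpenCV 4.12 (cv2) and the standard library are available. Lean on these libraries where they do the work, as an engineer would, in place of code of your own. Each camera call takes 0.05 s, during which the arm holds its last target.

## Working session

There is one attempt and no reset: what is moved stays moved. The work goes in short steps, Python scripts to look and compute and a shell command to move; the robot and the scene stay as the last step left them, time stands still between calls to the robot, and variables do not carry over. Pictures are saved under pics/ and viewed, and the job is handed in when it is done.

```bash
mkdir -p pics; ls; python3 - <<'E'
from cell import monitor, optics
import cv2, numpy as np
s=monitor.read_state(); print({k:np.round(v,3).tolist() for k,v in s.items()})
for n in ("top","scene"):
    c=optics.camera(n); cv2.imwrite(f"pics/{n}0.png",c["frame"][:,:,::-1]); np.savez(f"{n}0.npz",**c)
    print(n,c["fx"],c["cx"],c["cy"],np.round(c["R"],3).tolist(),np.round(c["t"],1))
E
```

```text
pics
{'clock': 0.0, 'joints': [1.233, 0.301, 1.522, -0.0, 1.321, -0.067], 'qd': [0.0, 0.002, -0.001, 0.0, -0.0, 0.0], 'effort': [0.003, -53.181, -35.273, 0.071, 0.024, -0.0], 'eef_pos': [147.033, 529.69, 204.849], 'eef_rot': [-1.572, 0.0, -0.271], 'wrist_force': [-0.222, -0.66, 0.266], 'moment': [0.038, 0.008, 0.027], 'finger_gap': 94.159}
top 454.4121770656301 250.00394635863591 195.69953724353186 [[-0.02, -1.0, 0.005], [-0.992, 0.019, -0.125], [0.124, -0.007, -0.992]] [ -4.9 519.3 918.2]
scene 389.30014580835996 252.96449114833308 194.0238983117936 [[0.791, -0.611, -0.009], [-0.412, -0.523, -0.746], [0.451, 0.594, -0.666]] [-433.9  283.   679.1]
```

View pics/top0.png

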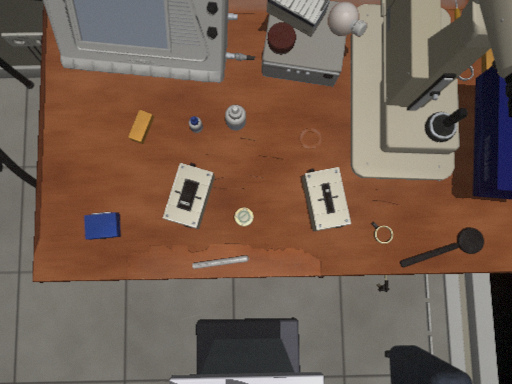

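View pics/scene0.png

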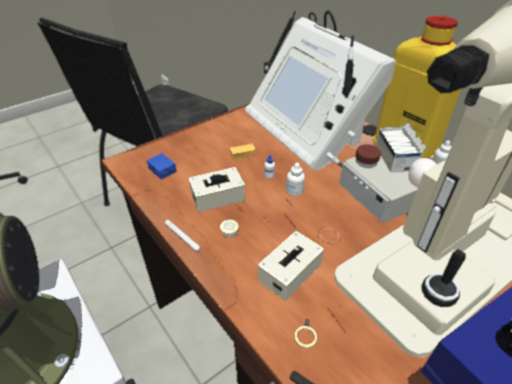

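The top view shows the wide wheel on the left box, around (188,195), and the narrow wheel on the right box, around (327,198). I'll zoom in and measure.

```bash
cat > h.py <<'E'
import numpy as np,cv2
def load(n): return dict(np.load(n))
def ray(c,u,v,z):
    d=c["R"].T@np.array([(u-c["cx"])/c["fx"],(v-c["cy"])/c["fy"],1.]); o=-c["R"].T@c["t"]
    return o+d*(z-o[2])/d[2]
def proj(c,X):
    p=c["R"]@np.asarray(X,float)+c["t"]; return p[0]/p[2]*c["fx"]+c["cx"],p[1]/p[2]*c["fy"]+c["cy"]
E
python3 - <<'E'
from h import *
c=load("top0.npz"); f=np.ascontiguousarray(c["frame"][:,:,::-1])
a=cv2.resize(f[155:240,155:225],None,fx=7,fy=7,interpolation=cv2.INTER_CUBIC)
s=load("scene0.npz")["frame"][:,:,::-1][160:215,180:255]
b=cv2.resize(s,None,fx=4,fy=4,interpolation=cv2.INTER_CUBIC)
cv2.imwrite("pics/z1.png",a);cv2.imwrite("pics/z2.png",cv2.resize(s,None,fx=8,fy=8,interpolation=cv2.INTER_CUBIC))
# box mask
m=(f.min(2)>150).astype(np.uint8); m=cv2.morphologyEx(m,cv2.MORPH_CLOSE,np.ones((13,13)))
for (x0,x1) in ((155,225),(295,360)):
    mm=np.zeros_like(m); mm[158:235,x0:x1]=m[158:235,x0:x1]
    k=max(cv2.findContours(mm,0,1)[0],key=cv2.contourArea)
    r=cv2.minAreaRect(k); P=np.array([ray(c,u,v,54) for u,v in cv2.boxPoints(r)])
    print(r, P.mean(0).round(1), P.round(1).tolist())
    cnt=np.array([ray(c,u,v,54)[:2] for u,v in k[:,0]],np.float32); print(cv2.minAreaRect(cnt))
E
```

```text
((187.5453338623047, 194.85641479492188), (34.98142623901367, 57.91759490966797), 17.52556800842285) [521.  112.6  54. ] [[475.8, 164.4, 54.0], [589.3, 128.9, 54.0], [565.9, 60.4, 54.0], [453.1, 96.8, 54.0]]
((521.1061401367188, 112.62835693359375), (71.74083709716797, 118.07701873779297), 72.64971160888672)
((327.4935302734375, 198.02403259277344), (57.95904541015625, 34.534950256347656), 78.43986511230469) [ 509.  -173.2   54. ] [[561.1, -128.5, 54.0], [574.3, -198.9, 54.0], [456.7, -217.3, 54.0], [444.0, -148.0, 54.0]]
((509.01361083984375, -172.9529571533203), (118.57814025878906, 70.65875244140625), 9.369304656982422)
```

View pics/z1.png

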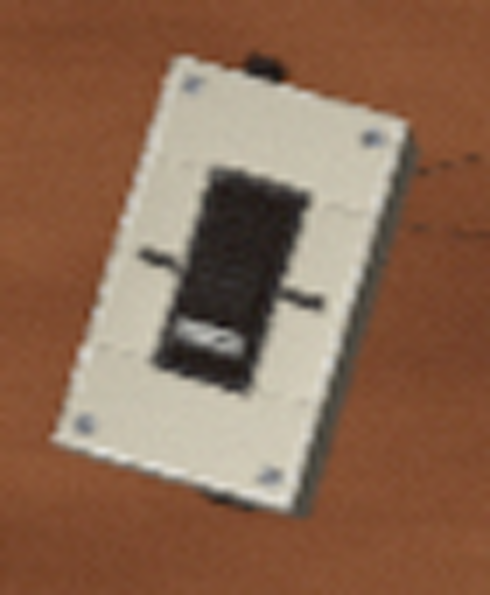

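View pics/z2.png

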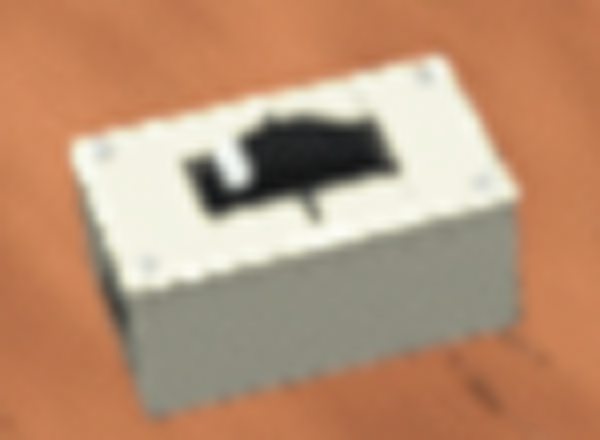

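The wide wheel's white line is at about (184.5,203) in the top view, on the robot's side. Next I'll compute its angle.

```bash
cat >> h.py <<'E'
C0=np.array([521.,112.5]); YAW=-0.303
def angle(c,C=C0,yaw=YAW):
    u0,v0=proj(c,[*C,64]); f=c["frame"].astype(int)
    ex=np.array([np.cos(yaw),np.sin(yaw)]); ey=np.array([-ex[1],ex[0]])
    # candidate pixels: white-ish within the slot interior
    pts=[];w=[]
    for v in range(int(v0)-30,int(v0)+30):
        for u in range(int(u0)-30,int(u0)+30):
            p=ray(c,u,v,58)[:2]-C
            if abs(p@ex)<26 and abs(p@ey)<7:
                g=f[v,u].min()
                if g>90: pts.append((u,v)); w.append(g-60)
    if not pts: return None
    uv=np.average(pts,axis=0,weights=w)
    best=min(np.linspace(-1,1,801),key=lambda a:np.hypot(*(np.array(proj(c,[*(C+ex*32*np.sin(a)),35+32*np.cos(a)]))-uv)[:]))
    return uv,len(pts),best
E
python3 - <<'E'
from h import *
from cell import monitor
c=load("top0.npz"); r=angle(c);print(r)
print("pointer/centre px",proj(c,[*C0,54]))
# tool axes and target relative
from scipy.spatial.transform import Rotation as Ro
s=monitor.read_state(); R=Ro.from_euler('xyz',s["eef_rot"]).as_matrix(); print(R.round(3))
E
```

```text
(array([184.53472649, 202.52059004]), 20, np.float64(-0.5874999999999999))
pointer/centre px (np.float64(187.64277763020772), np.float64(194.65664166855868))
[[ 0.964 -0.     0.268]
 [-0.268 -0.001  0.964]
 [-0.    -1.    -0.001]]
```

```bash
python3 -m creep '[{"tx":0.2,"tz":-0.13,"fingers":0},{"tx":0.39,"tz":-0.25,"turn":0.01,"fingers":0},{"tx":0.58,"tz":-0.38,"turn":0.01,"fingers":0},{"tx":0.78,"tz":-0.5,"turn":0.01,"fingers":0},{"tx":0.78,"tz":-0.5,"turn":0.01,"fingers":0},{"tx":0.78,"tz":-0.5,"turn":0.01,"fingers":0}]' 20; cat >> h.py <<'E'
def todo(bx,z,C=C0,yaw=YAW):
    from cell import monitor
    from scipy.spatial.transform import Rotation as Ro
    s=monitor.read_state(); R=Ro.from_euler('xyz',s["eef_rot"]).as_matrix()
    T=np.array([C[0]+bx*np.cos(yaw),C[1]+bx*np.sin(yaw),z]); p=np.array(s["eef_pos"])
    print("clock",s["clock"],"pos",p.round(1),"rot",np.round(s["eef_rot"],3),"F",np.round(s["wrist_force"],1),"gap",s["finger_gap"]); print("shift/200",(R.T@(T-p)/200).round(4))
E
python3 -c "
from h import *;todo(-8,120)"
```

```text
clock 0.1 pos [147.1 529.7 205. ] rot [-1.572  0.    -0.271] F [-0.6  0.   0.2] gap 94.05640885311433
shift/200 [ 2.3197  0.4262 -1.5082]$[0]: bad value
```

```bash
python3 -m creep '[{"tx":0.2,"ty":0,"tz":-0.13,"turn":0,"fingers":0},{"tx":0.39,"ty":0,"tz":-0.25,"turn":0.01,"fingers":0},{"tx":0.58,"ty":0,"tz":-0.38,"turn":0.01,"fingers":0},{"tx":0.78,"ty":0,"tz":-0.5,"turn":0.01,"fingers":0},{"tx":0.78,"ty":0,"tz":-0.5,"turn":0.01,"fingers":0},{"tx":0.78,"ty":0,"tz":-0.5,"turn":0.01,"fingers":0}]' 20; 
python3 -c "
from h import *;todo(-8,120)"
```

```text
clock: 0.7
eef_pos: [271.0, 391.2, 205.0]
eef_rot: [-1.572, 0.0, -0.304]
wrist_force: [-0.1, 0.0, 0.1]
finger_gap: 49.3
clock 0.7 pos [271.  391.2 205. ] rot [-1.572  0.    -0.304] F [-0.1  0.   0.1] gap 49.26611304828722
shift/200 [ 1.5701  0.4258 -0.9549]
```

```bash
python3 -m creep '[{"tx":0.2,"ty":0,"tz":-0.12,"turn":0,"fingers":0},{"tx":0.4,"ty":0,"tz":-0.24,"turn":0,"fingers":0},{"tx":0.6,"ty":0,"tz":-0.36,"turn":0,"fingers":0},{"tx":0.8,"ty":0,"tz":-0.48,"turn":0,"fingers":0},{"tx":0.8,"ty":0,"tz":-0.48,"turn":0,"fingers":0},{"tx":0.8,"ty":0,"tz":-0.48,"turn":0,"fingers":0},{"tx":0.8,"ty":0,"tz":-0.48,"turn":0,"fingers":0},{"tx":0.8,"ty":0,"tz":-0.48,"turn":0,"fingers":0}]' 20; 
python3 -c "
from h import *;todo(-8,120)"
```

```text
clock: 1.5
eef_pos: [394.1, 252.9, 205.0]
eef_rot: [-1.572, 0.0, -0.302]
wrist_force: [-0.3, -0.5, -0.6]
finger_gap: 0.5
clock 1.5 pos [394.1 252.9 205. ] rot [-1.572  0.    -0.302] F [-0.3 -0.5 -0.6] gap 0.4785841182965468
shift/200 [ 0.7747  0.4254 -0.4813]
```

```bash
python3 -m creep '[{"tx":0.2,"ty":0,"tz":-0.12,"turn":0,"fingers":0},{"tx":0.4,"ty":0,"tz":-0.24,"turn":0,"fingers":0},{"tx":0.6,"ty":0.1,"tz":-0.36,"turn":0,"fingers":0},{"tx":0.775,"ty":0.25,"tz":-0.48,"turn":0,"fingers":0},{"tx":0.775,"ty":0.4254,"tz":-0.4813,"turn":0,"fingers":0},{"tx":0.775,"ty":0.4254,"tz":-0.4813,"turn":0,"fingers":0},{"tx":0.775,"ty":0.4254,"tz":-0.4813,"turn":0,"fingers":0},{"tx":0.775,"ty":0.4254,"tz":-0.4813,"turn":0,"fingers":0}]' 20; 
python3 - <<'E'
from h import *
from cell import optics
todo(-8,68)
for n in ("top","scene"):
    c=optics.camera(n); cv2.imwrite(f"pics/{n}1.png",c["frame"][:,:,::-1])
E
```

```text
clock: 2.3
eef_pos: [513.9, 116.1, 122.1]
eef_rot: [-1.571, -0.002, -0.3]
wrist_force: [0.7, 0.1, 1.3]
finger_gap: 0.3
clock 2.3 pos [513.9 116.1 122.1] rot [-1.571 -0.002 -0.3  ] F [0.7 0.1 1.3] gap 0.2582755122065549
shift/200 [-0.0012  0.2705 -0.0067]
```

View pics/scene1.png

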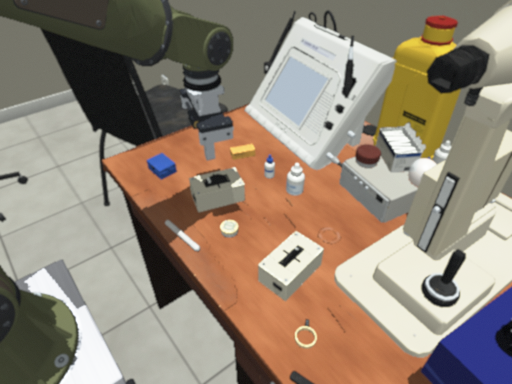

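View pics/top1.png

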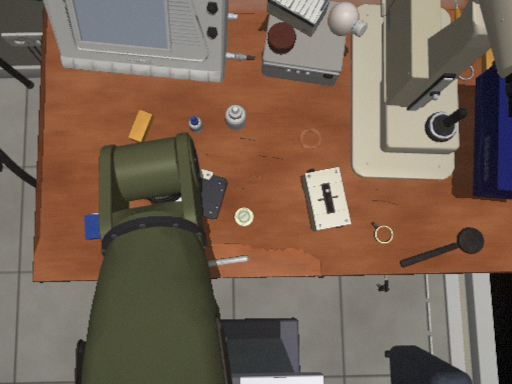

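In the scene view the closed fingertips are at (210,157), above the left box, with the wheel still visible beneath them. I'll descend and press.

```bash
python3 -m creep '[{"tx":-0.001,"ty":0.15,"tz":-0.007,"turn":0,"fingers":0},{"tx":-0.001,"ty":0.25,"tz":-0.007,"turn":0,"fingers":0},{"tx":-0.001,"ty":0.265,"tz":-0.007,"turn":0,"fingers":0},{"tx":-0.001,"ty":0.275,"tz":-0.007,"turn":0,"fingers":0},{"tx":-0.001,"ty":0.28,"tz":-0.007,"turn":0,"fingers":0},{"tx":-0.001,"ty":0.285,"tz":-0.007,"turn":0,"fingers":0},{"tx":-0.001,"ty":0.285,"tz":-0.007,"turn":0,"fingers":0},{"tx":-0.001,"ty":0.285,"tz":-0.007,"turn":0,"fingers":0}]' 20; 
python3 - <<'E'
from h import *
todo(8,64.5)
E
```

```text
clock: 3.2
eef_pos: [513.8, 114.7, 65.6]
eef_rot: [-1.57, -0.003, -0.301]
wrist_force: [1.3, 1.9, 1.8]
finger_gap: 0.1
clock 3.2 pos [513.8 114.7  65.6] rot [-1.57  -0.003 -0.301] F [1.3 1.9 1.8] gap 0.12751026138147675
shift/200 [0.0774 0.0055 0.0001]
```

```bash
python3 -m creep '[{"tx":0,"ty":0.006,"tz":0,"turn":0,"fingers":0},{"tx":0,"ty":0.008,"tz":0,"turn":0,"fingers":0},{"tx":0.02,"ty":0.008,"tz":0,"turn":0,"fingers":0},{"tx":0.04,"ty":0.008,"tz":0,"turn":0,"fingers":0},{"tx":0.06,"ty":0.008,"tz":0,"turn":0,"fingers":0},{"tx":0.08,"ty":0.008,"tz":0,"turn":0,"fingers":0},{"tx":0.08,"ty":0.008,"tz":0,"turn":0,"fingers":0},{"tx":0.08,"ty":0.008,"tz":0,"turn":0,"fingers":0}]' 20
python3 -m creep '[{"tx":0,"ty":-0.1,"tz":0,"turn":0,"fingers":0},{"tx":0,"ty":-0.3,"tz":0,"turn":0,"fingers":0},{"tx":0,"ty":-0.5,"tz":0,"turn":0,"fingers":0},{"tx":0,"ty":-0.5,"tz":0,"turn":0,"fingers":0},{"tx":0,"ty":-0.5,"tz":0,"turn":0,"fingers":0}]' 20
python3 - <<'E'
from h import *
from cell import optics
todo(-8,68)
c=optics.camera("scene"); np.savez("scene2.npz",**c)
print(angle(load("scene0.npz")),angle(c))
a=[cv2.resize(x["frame"][160:215,180:255,::-1],None,fx=5,fy=5,interpolation=cv2.INTER_CUBIC) for x in (load("scene0.npz"),c)]
cv2.imwrite("pics/z3.png",np.hstack(a))
E
```

```text
clock: 4.0
eef_pos: [529.3, 109.9, 64.0]
eef_rot: [-1.57, -0.004, -0.301]
wrist_force: [1.0, 1.6, 3.8]
finger_gap: 0.4
clock: 4.5
eef_pos: [528.7, 109.8, 163.9]
eef_rot: [-1.57, -0.004, -0.301]
wrist_force: [0.5, 1.4, -0.3]
finger_gap: 0.4
clock 4.5 pos [528.7 109.8 163.9] rot [-1.57  -0.004 -0.301] F [ 0.5  1.4 -0.3] gap 0.4071603429206605
shift/200 [-0.0828  0.479   0.0011]
(array([209.02985984, 181.11395491]), 16, np.float64(-0.565)) (array([215.07207207, 178.63963964]), 3, np.float64(-0.03500000000000003))
```

View pics/z3.png

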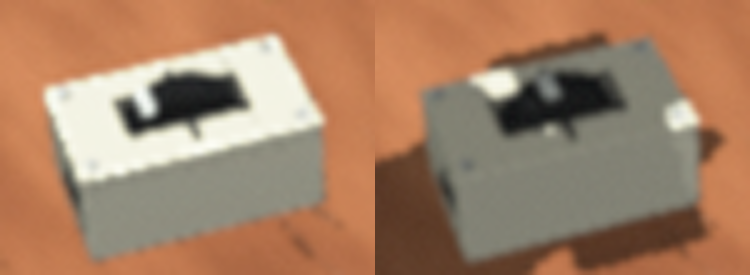

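The line has moved, to about (214.6,177) in the scene view, but it's in the gripper's shadow. I'll back off for a clean top view.

```bash
python3 -m creep '[{"tx":-0.2,"ty":-0.1,"tz":0.2,"turn":0,"fingers":0},{"tx":-0.35,"ty":-0.1,"tz":0.4,"turn":0,"fingers":0},{"tx":-0.5,"ty":-0.1,"tz":0.6,"turn":0,"fingers":0},{"tx":-0.6,"ty":-0.1,"tz":0.8,"turn":0,"fingers":0},{"tx":-0.6,"ty":-0.1,"tz":0.8,"turn":0,"fingers":0},{"tx":-0.6,"ty":-0.1,"tz":0.8,"turn":0,"fingers":0}]' 20
python3 - <<'E'
from h import *
from cell import optics
todo(-8,120)
a=[]
for n in("top","scene"):
  c=optics.camera(n); np.savez(n+"3.npz",**c); print(n,angle(c))
  s=c["frame"][155:240,150:235,::-1] if n=="top" else c["frame"][155:225,180:250,::-1]
  a.append(cv2.resize(s,(400,400),interpolation=cv2.INTER_CUBIC))
cv2.imwrite("pics/z4.png",np.hstack(a))
E
```

```text
clock: 5.15
eef_pos: [460.1, 298.6, 180.8]
eef_rot: [-1.573, -0.0, -0.298]
wrist_force: [0.3, -0.0, -0.1]
finger_gap: 0.4
clock 5.15 pos [460.1 298.6 180.8] rot [-1.573 -0.    -0.298] F [ 0.3 -0.  -0.1] gap 0.4170684399921809
shift/200 [ 0.5247  0.3058 -0.799 ]
top (array([186.80429752, 195.67041322]), 27, np.float64(-0.10999999999999999))
scene (array([215.08747856, 178.68953688]), 6, np.float64(-0.03500000000000003))
```

View pics/z4.png

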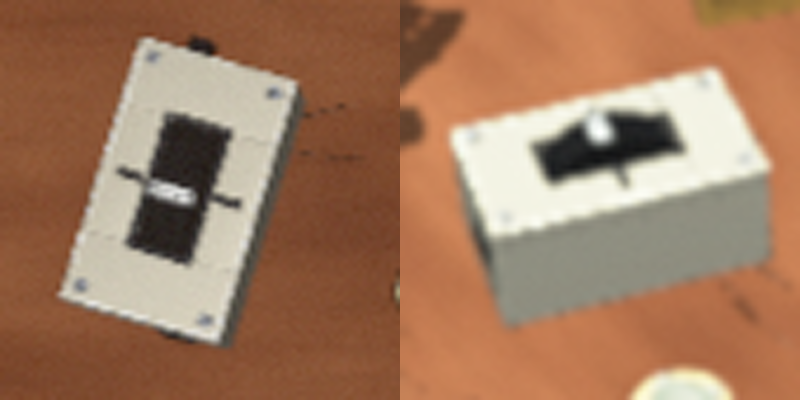

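The top view puts the line at about −0.11 rad, at (186.8,195.7). That's in tolerance and matches the 16 mm stroke, but the margin is thin, so I'll add a 3.4 mm stroke.

```bash
python3 -m creep '[{"tx":0.12,"ty":0,"tz":-0.2,"turn":0,"fingers":0},{"tx":0.25,"ty":0,"tz":-0.4,"turn":0,"fingers":0},{"tx":0.4,"ty":0.1,"tz":-0.6,"turn":0,"fingers":0},{"tx":0.55,"ty":0.3,"tz":-0.8,"turn":0,"fingers":0},{"tx":0.555,"ty":0.43,"tz":-0.799,"turn":0,"fingers":0},{"tx":0.555,"ty":0.45,"tz":-0.799,"turn":0,"fingers":0},{"tx":0.555,"ty":0.45,"tz":-0.799,"turn":0,"fingers":0},{"tx":0.555,"ty":0.45,"tz":-0.799,"turn":0,"fingers":0}]' 20
python3 -c "
from h import *;todo(-2,64)"
```

```text
clock: 6.05
eef_pos: [520.1, 111.9, 93.4]
eef_rot: [-1.571, -0.003, -0.301]
wrist_force: [0.6, -0.2, 0.8]
finger_gap: 0.6
clock 6.05 pos [520.1 111.9  93.4] rot [-1.571 -0.003 -0.301] F [ 0.6 -0.2  0.8] gap 0.5523246088168987
shift/200 [-0.0069  0.1469  0.0044]
```

```bash
python3 -m creep '[{"tx":-0.007,"ty":0.06,"tz":0.004,"turn":0,"fingers":0},{"tx":-0.007,"ty":0.12,"tz":0.004,"turn":0,"fingers":0},{"tx":-0.007,"ty":0.135,"tz":0.004,"turn":0,"fingers":0},{"tx":-0.007,"ty":0.147,"tz":0.004,"turn":0,"fingers":0},{"tx":-0.007,"ty":0.147,"tz":0.004,"turn":0,"fingers":0},{"tx":-0.007,"ty":0.147,"tz":0.004,"turn":0,"fingers":0},{"tx":0.002,"ty":0.147,"tz":0.004,"turn":0,"fingers":0},{"tx":0.01,"ty":0.147,"tz":0.004,"turn":0,"fingers":0},{"tx":0.01,"ty":0.147,"tz":0.004,"turn":0,"fingers":0},{"tx":0.01,"ty":0.147,"tz":0.004,"turn":0,"fingers":0}]' 20
python3 -m creep '[{"tx":0,"ty":-0.1,"tz":0,"turn":0,"fingers":0},{"tx":0,"ty":-0.3,"tz":0,"turn":0,"fingers":0},{"tx":0,"ty":-0.5,"tz":0,"turn":0,"fingers":0},{"tx":-0.2,"ty":-0.6,"tz":0.2,"turn":0,"fingers":0},{"tx":-0.35,"ty":-0.6,"tz":0.4,"turn":0,"fingers":0},{"tx":-0.5,"ty":-0.6,"tz":0.6,"turn":0,"fingers":0},{"tx":-0.6,"ty":-0.6,"tz":0.8,"turn":0,"fingers":0},{"tx":-0.6,"ty":-0.6,"tz":0.8,"turn":0,"fingers":0},{"tx":-0.6,"ty":-0.6,"tz":0.8,"turn":0,"fingers":0}]' 20
python3 - <<'E'
from h import *
from cell import optics
todo(-8,120)
a=[]
for n in("top","scene"):
  c=optics.camera(n); np.savez(n+"4.npz",**c); print(n,angle(c))
  s=c["frame"][155:240,150:235,::-1] if n=="top" else c["frame"][155:225,180:250,::-1]
  a.append(cv2.resize(s,(400,400),interpolation=cv2.INTER_CUBIC))
cv2.imwrite("pics/z5.png",np.hstack(a))
d=load("top0.npz")["frame"].astype(int)-load("top4.npz")["frame"]; print("narrow box max diff",abs(d[165:232,302:352]).max())
E
```

```text
clock: 7.05
eef_pos: [522.5, 112.0, 64.1]
eef_rot: [-1.571, -0.003, -0.301]
wrist_force: [1.5, 2.9, 2.9]
finger_gap: 0.6
clock: 7.95
eef_pos: [454.4, 301.0, 183.0]
eef_rot: [-1.573, -0.002, -0.299]
wrist_force: [0.1, -0.0, 0.5]
finger_gap: 0.3
clock 7.95 pos [454.4 301.  183. ] rot [-1.573 -0.002 -0.299] F [ 0.1 -0.   0.5] gap 0.28415895109521505
shift/200 [ 0.555   0.3179 -0.8018]
top (array([187.44804742, 194.11750349]), 27, np.float64(-0.0050000000000000044))
scene (array([216.53333333, 178.444     ]), 7, np.float64(0.09000000000000008))
narrow box max diff 16
```

View pics/z5.png

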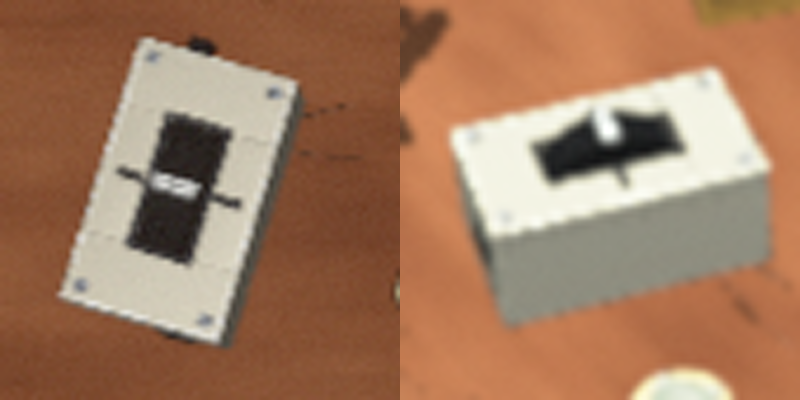

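The top view gives −0.005 rad, with the line lying between the pointers. The scene view's cruder estimate is +0.09, also in tolerance, and the narrow wheel looks unchanged. I'll hand in.

```bash
python3 -c "
from cell import manip; print(manip.sign_off())"
```

```text
the job is handed in; nothing more can be done
None
```

I rolled the wide wheel on the left box to its pointers with the closed fingertips, in two strokes of about 16 mm and 3 mm. I then backed the arm clear and handed the job in at about 8 s; no verdict is reported.

- **Wide wheel:** it started at about −0.59 rad. The last top view put the line at −0.005 rad. The scene view disagreed slightly at +0.09 rad, from only 7 masked pixels on a less favourable angle. Both are within ±0.19.
- **Narrow wheel:** I never went near it. The top view of its box showed no change beyond image noise (largest pixel difference 16 of 255).
- **Forces:** wrist readings stayed under 5 N at the end of every move, and were near zero at hand-in with the arm clear of everything.
- **Refused call:** the first move was rejected for a bad value because I had left out some keys. Nothing moved.

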